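Clip the self-closing tweezers on the stud of a gilt spandrel

ROBOT

A 6-joint arm with a two-finger parallel gripper is mounted at the origin on the work surface. World frame = base frame: x ahead of the robot, y to its left, z up, the work surface at z = 0. Lengths are in mm, angles in degrees, forces in N, time in s.
With the tool pointing down it reaches from about 300 to 750 mm from the base axis. Payload 8.5 kg.
Tool frame: the origin (TCP) lies at the very end of the fingers, on their centre line; the grasp point (between the pads) lies 19 mm behind it; z points along the fingers, x is the direction in which the jaws open and shut, and the axes are right-handed (so a half turn about z gives the same grasp; the last joint's range is limited). The gripper opens to 88 mm and grips with 3 to 60 N. Pads are 18 mm wide; open, the fingers measure 123 mm over their backs; the gripper's body (75 mm by 187 mm) begins 45 mm behind the grasp point.
Start: joints at [-82.065, 21.807, 74.336, -0, 83.858, -12.336], TCP at [190.549, -515.918, 238.748] pointing down, gripper open.
Joint ranges: [-178.18, 178.18], [-50.72, 133.34], [12.68, 142.11], [-81.47, 261.47], [9.98, 163.14], [-165.26, 165.26]. Speed limits (degrees/s): [136.94, 136.94, 180, 180, 180, 180].

INTERFACE

Orientations are given as [roll, pitch, yaw] about the fixed x, y, z axes, in that order (R = Rz(yaw) Ry(pitch) Rx(roll)).
In Python, from cell import bot gives the robot as it stands. Calls block until the motion is done:
- bot.move_ptp(position, orientation): joint-space move of the TCP to a pose.
- bot.movel(position, attitude=None, velocity=150): straight line of the TCP; attitude=None keeps the orientation; velocity is the mean speed in mm/s.
- bot.move_joints(angles): joint-space move.
- bot.grip(opening, squeeze=None): finger opening in mm; squeeze is the grip in N (None keeps the last); returns when the fingers have stopped.
- bot.hold(seconds).
- bot.inverse_kinematics(position, orientation): joint angles nearest the present ones, or None.
- bot.snapshot(name): name is "scene" or "top" or "wrist"; returns a dict with "img" (384x512x3 uint8, red, green, blue), "fx", "fy", "cx", "cy" (pixels), "origin" and "rotation" of the camera in the world. Camera axes: x right, y down, z forward; pixel columns grow to the right and rows downward; lengths in mm; the calibration is good to about 2 mm. A picture is of the moment at which its call begins. There is no depth.
A pose or a line that the arm cannot do raises bot.MotionError and nothing moves.
- bot.hand_in(): hands the job in, once; it reports no verdict.
Readings, each from a call of its own:
- bot.read_time_s(): time.
- bot.read_joints(): joint angles.
- bot.read_joint_velocities(): joint speeds.
- bot.read_tau(): joint torques, N m.
- bot.read_tcp_pos(): TCP position.
- bot.read_ee_rot(): TCP orientation.
- bot.read_wrist_force(): force on the tool from outside, world axes, zero at the start.
- bot.read_torque(): the same for the moment, N m.
- bot.read_grip_width(): finger opening in mm.
Only numpy, scipy, OpenCV 4.12 (cv2) and the standard library are available. Lean on these libraries where they do the work, as an engineer would, in place of code of your own. Each camera call takes 0.05 s, during which the arm holds its last target.

TASK

Take the self-closing tweezers off the fin of their stand by squeezing them, and lower them, squeezed open, astride the T-headed stud on the turntable until the tips gently press the gilt piece down a little on its weak spring. Then let the tweezers close so that they grip the stud's neck under its head, and leave them clipped there upright. Do not press the gilt piece hard, and leave the other things on the table where they are.

Things in the scene. Friction and masses are not known exactly. Their poses are not given: they have to be found in the camera images.
- tweezers: Self-closing (cross-lock) steel tweezers, upright, tips down, 115 mm tall, 55 g. Origin: midway between the tips at their underside. z up, y: the line along which the tips part and the paddles are squeezed. Squeezed to the stop, the two feet (16 mm in x, 7 mm tall, 13 mm deep in y) stand 28 mm apart, 58 mm over all in y, lowest edges 1 mm above the origin. Letting go closes them by spring.
- paddles (a point): Point midway between the two dark horn finger paddles of the tweezers (at +y and -y), 68 mm above the tweezers' origin, same axes. Paddles 18 mm wide (x), 20 mm tall; over their outer faces 33 mm at the start, 26 mm squeezed to the stop. They give from about 6 N and reach the stop at about 9 N; 20 N holds firmly and does no harm. Only the hinge (12 mm) is above.
- jaw_a (a joint): Opening angle of one arm of the tweezers, rad: 0 = tips together, 0.14 = squeezed to the stop; each tip moves 1 mm per 0.01 rad. About 0.04 when gripping the 8 mm stand fin or the 8 mm stud neck, about 0.08 if on the 16 mm stud head. Both arms move alike.
- stand: Fixed oak block 70 x 80 mm (x, y), 20 mm high, origin under its centre. A steel fin stands on its middle: 14 mm (x) by 8 mm (y), 22 mm tall, top 42 mm above the origin. At the start the tweezers are clipped on the fin, feet on the block, their y axis along the stand's y.
- turntable: Fixed cast-iron turntable, 200 mm across, top face 43 mm above its origin (under its centre). It carries a brass movement plate with three pillars (up to 68 mm high) on its +x +y side. On its -x -y side a post carries the gilt spandrel and stud.
- stud_foot (a point): Point on the turntable's top face, 43 mm above the table, on the stud's upright axis; axes as the turntable's. Above it stands a sprung flat gilt spandrel, 58 x 58 mm, with the stud in its middle. The gilt's top face is 30 to 58 mm above this point, set anew each time and not measured: find it by feel. The four bosses near its corners are clear of the tips.
- seat (a joint): How far the gilt piece with its stud is pressed down, m: 0 = free, stroke 0.010. Gives at 1.5 N, then 0.9 N more per mm; over 5 mm (6 N) is too hard. Stud above the gilt: neck 8 mm thick in y, 14 mm in x, 12 mm high, then a head 16 x 16 mm, 8 mm high. The tweezers' y must lie along the stud_foot y (either way round), a foot on each side of the neck, below the head.
- mallet: Bystander: small oak mallet, head 45 x 85 x 50 mm (origin under it), handle 150 mm along -x.
- tin_case: Bystander: flat tin tweezers case with a horn handle, 60 x 150 x 32 mm, origin under its centre.
- loupe: Bystander: black eye loupe, 36 mm across, 28 mm high, origin under its centre.
- jar: Bystander: small amber glass jar, 44 mm across, 55 mm high, origin under its centre.
- spare_spandrel: Bystander: flat L-shaped brass corner piece about 50 mm long, 6 mm thick, lying on the table.
- screwdriver: Bystander: screwdriver lying on the table.
- wheel: Bystander: toothed brass clock wheel, 48 mm across, lying on the table.
There are look-alikes about, which are no part of the job. Leave any orange look-alike of the tweezers alone. What is shaped like the stand but white is not meant.

How it is judged:
By the outcome, as a careful person would: the job done as asked, in the order asked, and still so for the second after the job is handed in, with the robot touching nothing.
It also fails if it takes over 48 s, if anything falls off the work surface, if the arm or the gripper's body presses on something with over 40 N, if the wrist force passes 120 N, or if a joint passes its speed limit or range.

## Working session

There is one attempt and no reset: what is moved stays moved. The work goes in short steps, each a Python script; the robot and the scene stay as the last script left them, time stands still between calls to the robot, and variables do not carry over. Pictures are saved under pics/ and viewed, and the job is handed in when it is done.

```bash
ls; mkdir -p pics; python3 - <<'E'
from cell import bot
import cv2,numpy as np,pickle
for n in ["scene","top","wrist"]:
    s=bot.snapshot(n); cv2.imwrite(f"pics/{n}0.png",s["img"][:,:,::-1]); pickle.dump(s,open(f"pics/{n}0.pkl","wb"))
    print(n,s["fx"],s["cx"],s["cy"],np.round(s["origin"],1),np.round(s["rotation"],3).tolist())
print(bot.read_time_s(),bot.read_wrist_force(),bot.read_ee_rot(),bot.read_grip_width())
E
```

```text
pics
scene 493.62200013751817 253.258212587396 188.53962057034553 [1149.5 -211.1 1042. ] [-145.285, -0.498, 75.205]
top 349.64350448829214 255.3186339084878 190.85897876939896 [407.7 -32.8 903.1] [-171.834, 0.316, -90.124]
wrist 281.97139153000614 251.6260700864294 191.51871928014853 [ 266.3 -487.8  383.8] [162.115, 0.076, -69.74]
0.15 [ 0.13087454  0.97390956 -0.19206253] [-1.79987032e+02  5.79550235e-02 -6.97236665e+01] 87.56345279612452
```

View pics/scene0.png

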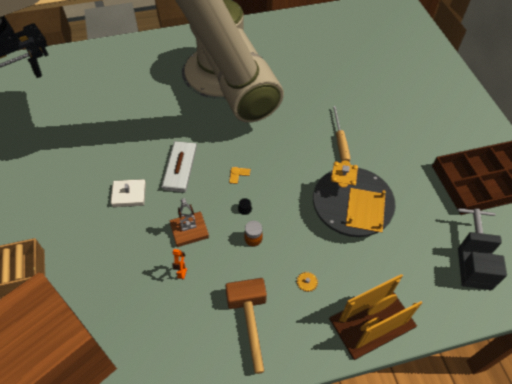

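View pics/top0.png

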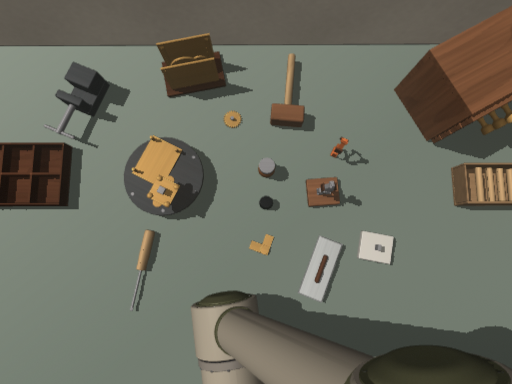

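View pics/wrist0.png

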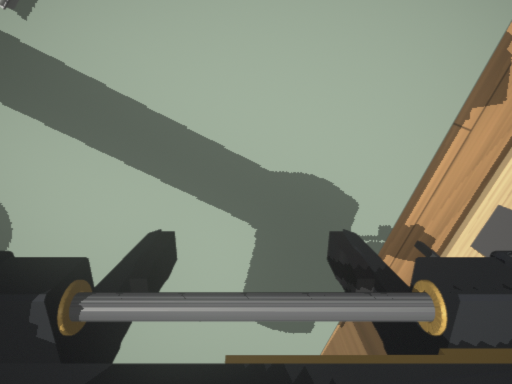

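Candidates: steel tweezers on the oak stand (top 323,190; scene 187,222) fit the description. The orange tweezers (top 340,148) and the white stand (top 376,248) are look-alikes. Next I'll enlarge the crops.

```bash
cat > h.py <<'E'
import numpy as np,cv2,pickle
from scipy.spatial.transform import Rotation as Ro
def rot(s): 
    r=np.array(s["rotation"]); return r if r.shape==(3,3) else Ro.from_euler("xyz",r,degrees=True).as_matrix()
def ray(s,u,v,z):
    d=rot(s)@np.array([(u-s["cx"])/s["fx"],(v-s["cy"])/s["fy"],1.]); o=np.array(s["origin"]); return o+d*(z-o[2])/d[2]
def proj(s,p):
    c=rot(s).T@(np.array(p,float)-np.array(s["origin"])); return np.array([s["fx"]*c[0]/c[2]+s["cx"],s["fy"]*c[1]/c[2]+s["cy"]])
def crop(s,x0,y0,x1,y1,k,f):
    cv2.imwrite(f,cv2.resize(s["img"][y0:y1,x0:x1,::-1],None,fx=k,fy=k,interpolation=cv2.INTER_CUBIC))
def snap(bot,n,f):
    s=bot.snapshot(n); cv2.imwrite(f"pics/{f}.png",s["img"][:,:,::-1]); pickle.dump(s,open(f"pics/{f}.pkl","wb")); return s
def load(f): return pickle.load(open(f"pics/{f}.pkl","rb"))
E
python3 - <<'E'
from h import *
t=load("top0"); s=load("scene0")
for n,u,v,z in [("stand",323,192,20),("tt",163,176,43),("stud",162,190,95)]: print(n,ray(t,u,v,z).round(1))
for n,u,v,z in [("stand",189,228,20),("tt",354,200,43),("stud",346,172,95)]: print(n,ray(s,u,v,z).round(1))
a=cv2.resize(t["img"][160:220,290:370,::-1],None,fx=5,fy=5,interpolation=cv2.INTER_CUBIC)
b=cv2.resize(s["img"][190:250,150:230,::-1],None,fx=5,fy=5,interpolation=cv2.INTER_CUBIC)
c=cv2.resize(t["img"][140:200,120:200,::-1],None,fx=5,fy=5,interpolation=cv2.INTER_CUBIC)
d=cv2.resize(s["img"][145:205,310:390,::-1],None,fx=5,fy=5,interpolation=cv2.INTER_CUBIC)
cv2.imwrite("pics/c1.png",np.vstack([np.hstack([a,b]),np.hstack([c,d])]))
E
```

```text
stand [ 531.  -200.6   20. ]
tt [569.4 202.8  43. ]
stud [526.4 189.7  95. ]
stand [ 539.6 -199.2   20. ]
tt [576.3 202.4  43. ]
stud [526.1 191.8  95. ]
```

View pics/c1.png

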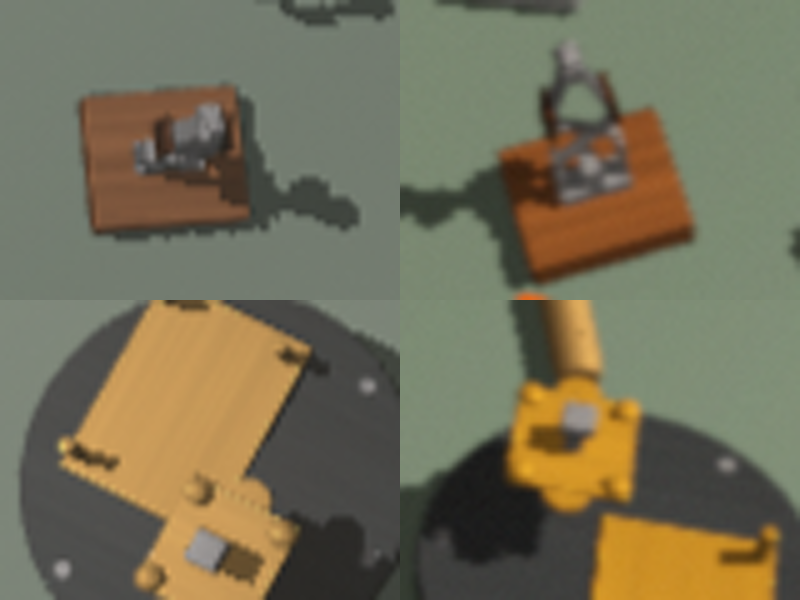

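Steel tweezers on the oak stand confirmed; both are in crop 1. Turntable yaw looks like about -30° (the plate edges and the stud direction from the centre agree). Now the wrist camera goes over each.

```bash
python3 - <<'E'
from h import *
from cell import bot
t=load("top0")
P=np.array([ray(t,u,v,20)[:2] for u,v in [(306,179.6),(337.4,177.2),(340,203.4),(308.6,206.6)]])
print(P.round(1),P.mean(0))
bot.move_ptp([570,-200,240],[180,0,-90])
s=snap(bot,"wrist","w1")
print(bot.read_tcp_pos(),bot.read_ee_rot(),s["origin"],s["rotation"])
bot.move_ptp([535,190,290],[180,0,60-180])
s=snap(bot,"wrist","w2")
print(bot.read_tcp_pos(),bot.read_ee_rot(),s["origin"],s["rotation"],bot.read_time_s(),bot.read_joints())
E
```

```text
[[ 563.2 -158.1]
 [ 569.2 -238.6]
 [ 501.7 -242.8]
 [ 493.8 -163.1]] [ 531.98660763 -200.63321716]
[ 569.66065667 -200.87833613  239.99744626] [ 1.79995292e+02 -6.98153712e-03 -9.00647586e+01] [ 650.3902156  -200.44647355  385.55601968] [ 1.62090984e+02 -3.37482879e-03 -9.00649388e+01]
[535.38921598 189.07447207 289.77121555] [ 1.79990631e+02 -2.05812379e-02 -1.20060903e+02] [605.33349638 149.66955911 435.38552855] [ 1.62091069e+02 -1.60394146e-02 -1.20052982e+02] 3.5083 [ 7.51246582e+00  2.19582374e+01  6.56695563e+01 -1.06085949e-02
  9.23921816e+01  1.27572929e+02]
```

View pics/w1.png

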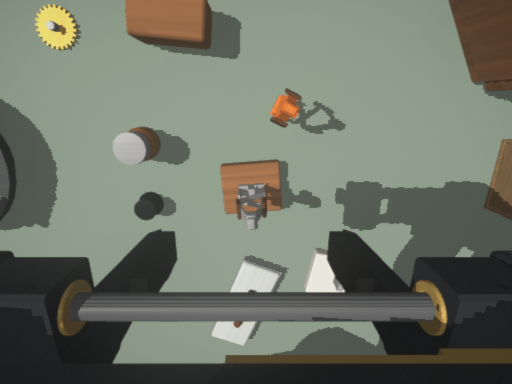

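View pics/w2.png

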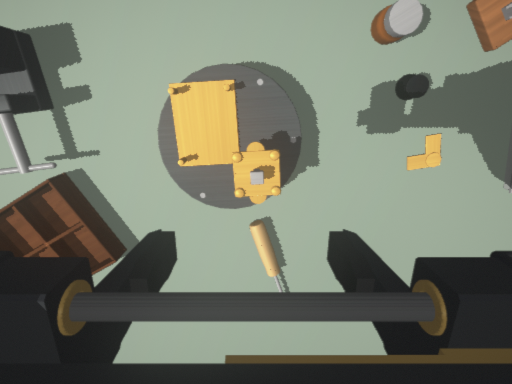

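```bash
python3 - <<'E'
from h import *
a=load("w1")["img"][150:240,200:300,::-1]; b=load("w2")["img"][120:220,200:300,::-1]
cv2.imwrite("pics/c2.png",cv2.resize(a,None,fx=6,fy=6,interpolation=cv2.INTER_CUBIC))
cv2.imwrite("pics/c3.png",cv2.resize(b,None,fx=6,fy=6,interpolation=cv2.INTER_CUBIC))
E
```

```text
(no output)
```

View pics/c2.png

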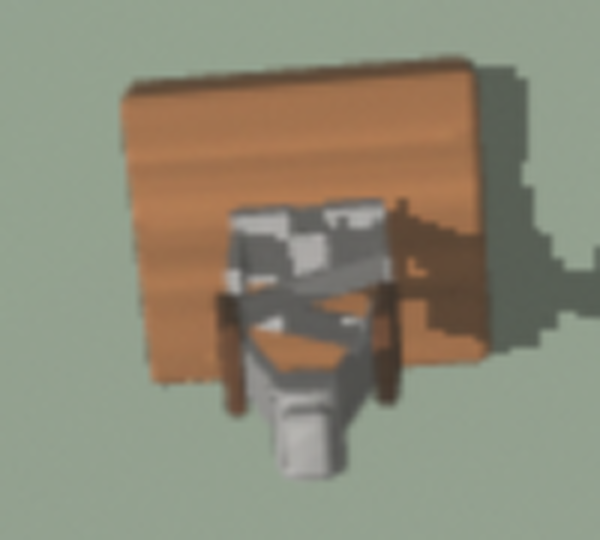

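View pics/c3.png

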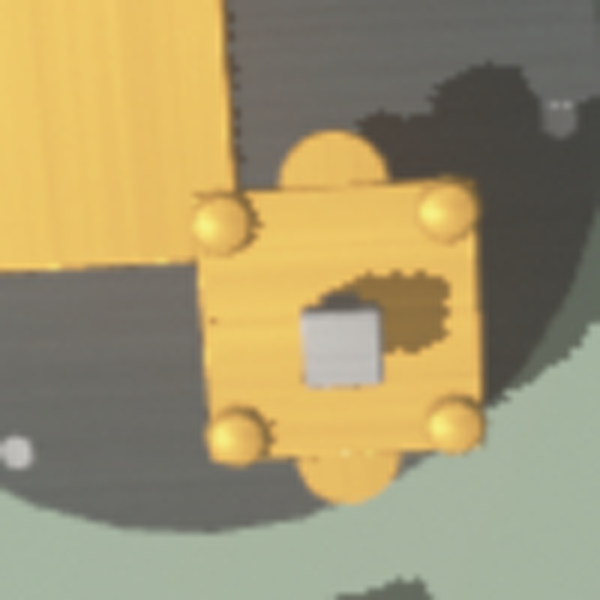

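```bash
cat >> h.py <<'E'
from scipy.optimize import least_squares
def fit(views,x0,zfree=False):
    # views: list of (snap, pts_local Nx3, px Nx2)
    def f(q):
        z=q[3] if zfree else 0
        R=Ro.from_euler("z",q[2],degrees=True).as_matrix(); o=np.array([q[0],q[1],z])
        return np.concatenate([(np.array([proj(s,R@np.array(l)+o) for l in L])-np.array(p)).ravel() for s,L,p in views])
    r=least_squares(f,x0); return r.x,np.abs(r.fun).max(),np.sqrt(np.mean(r.fun**2))
E
python3 - <<'E'
from h import *
w1,t,s,w2=[load(n) for n in ("w1","top0","scene0","w2")]
# image TL in world: +x,+y ; 
C=[(35,40,20),(35,-40,20),(-35,-40,20),(-35,40,20)]
pw=np.array([(125,98),(472,72),(488,357),(152,383)])/6+[200,150]-.42
pt=np.array([(306,179.6),(337.4,177.2),(340,203.4),(308.6,206.6)])
# scene crop: left(500,152)->TL...  scene: image right=+y?, image down=+x
ps=np.array([(293,232),(135,272),(100,152),(253,108)])/5+[150,190]-.4
for v in [[(w1,C,pw)],[(t,C,pt)],[(s,C,ps)],[(w1,C,pw),(t,C,pt),(s,C,ps)]]:
    print(fit(v,[532,-200,0]))
print("pad pts",ray(w1,225/6+200,350/6+150,88),ray(w1,388/6+200,345/6+150,88),"hinge",ray(w1,308/6+200,430/6+150,134))
# stud head & gilt
g=np.array([(200,190),(478,180),(482,405),(210,458)])/6+[200,120]
hd=np.array([(302,311),(380,309),(382,385),(306,387)])/6+[200,120]-.42
for z in (95,105,115,125): 
    p=np.array([ray(w2,u,v,z) for u,v in hd]); print(z,p.mean(0).round(1),[np.linalg.norm(p[i]-p[i-1]).round(2) for i in range(4)],[np.degrees(np.arctan2(*(p[i]-p[i-1])[1::-1])).round(1) for i in range(4)])
E
```

```text
(array([ 536.89056598, -199.6359587 ,    4.27690052]), np.float64(1.4785752130967467), np.float64(0.9383138069226675))
(array([ 531.99991994, -200.62575308,    4.46804922]), np.float64(0.5878031269494954), np.float64(0.2884899158250991))
(array([ 538.19015593, -199.67027351,    3.65469201]), np.float64(0.9327103962177716), np.float64(0.6570526223063957))
(array([ 536.15560901, -199.83721678,    4.20380483]), np.float64(1.8857435385801864), np.float64(1.0331242368118014))
pad pts [ 534.26691299 -184.35869927   88.        ] [ 535.24020096 -215.06547207   88.        ] hinge [ 538.32851606 -200.04999894  134.        ]
95 [522.7 190.1  95. ] [np.float64(16.39), np.float64(16.12), np.float64(16.37), np.float64(15.93)] [np.float64(-27.2), np.float64(-118.5), np.float64(152.1), np.float64(61.5)]
105 [525.1 188.9 105. ] [np.float64(15.91), np.float64(15.65), np.float64(15.89), np.float64(15.47)] [np.float64(-27.2), np.float64(-118.5), np.float64(152.1), np.float64(61.5)]
115 [527.6 187.7 115. ] [np.float64(15.42), np.float64(15.17), np.float64(15.41), np.float64(15.0)] [np.float64(-27.2), np.float64(-118.5), np.float64(152.1), np.float64(61.5)]
125 [530.  186.5 125. ] [np.float64(14.94), np.float64(14.7), np.float64(14.92), np.float64(14.53)] [np.float64(-27.2), np.float64(-118.5), np.float64(152.1), np.float64(61.5)]
```

```bash
python3 - <<'E'
from h import *
from cell import bot
bot.move_ptp([455,228,250],[180,0,-118.5]); bot.hold(0.4)
s=snap(bot,"wrist","w3"); print(s["origin"],bot.read_tcp_pos())
bot.move_ptp([454,-205,220],[180,0,-86]); bot.hold(0.4)
s=snap(bot,"wrist","w4"); print(s["origin"],bot.read_tcp_pos(),bot.read_time_s())
for n,f in (("w3","c4"),("w4","c5")):
    a=load(n)["img"][40:160,190:330,::-1]; cv2.imwrite(f"pics/{f}.png",cv2.resize(a,None,fx=5,fy=5,interpolation=cv2.INTER_CUBIC))
E
```

```text
[526.41989713 190.02485862 395.59853594] [455.31010887 227.81228119 249.98898975]
[ 534.58181321 -198.7685169   365.61403253] [ 454.05429088 -204.83953295  219.99301276] 6.4833
```

View pics/c4.png

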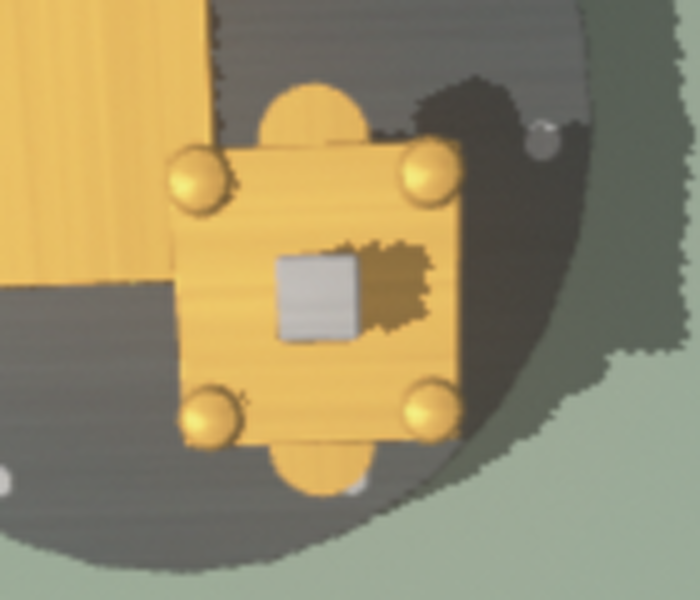

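View pics/c5.png

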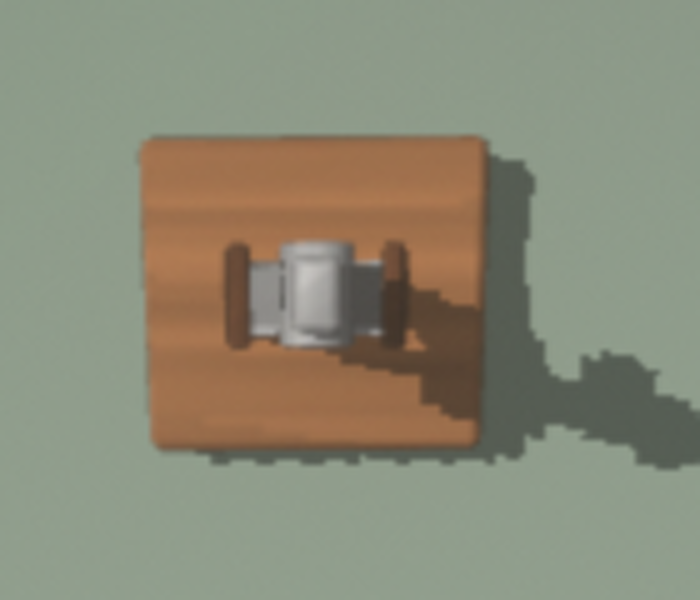

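```bash
python3 - <<'E'
from h import *
w3,w4=load("w3"),load("w4")
cv=lambda a:np.array(a)/5+[190,40]-.4
C=[(35,40,20),(35,-40,20),(-35,-40,20),(-35,40,20)]
print("stand",fit([(w4,C,cv([(141,140),(487,138),(479,447),(153,449)]))],[535,-200,4]))
p=[ray(w4,*u,z) for u,z in zip(cv([(237,296),(394,296),(316,295)]),(88,88,134))]
print("pad",p,np.degrees(np.arctan2(*(p[0]-p[1])[1::-1])), (p[0]+p[1])/2, np.linalg.norm(p[0]-p[1]))
o=[ray(w4,*u,95) for u in cv([(224,296),(407,296)])]; print("outer",np.linalg.norm(o[0]-o[1]),(o[0]+o[1])/2)
h=cv([(277,257),(357,254),(359,337),(278,341)])
H=[(8,8,0),(8,-8,0),(-8,-8,0),(-8,8,0)]
# zfree
print("head",fit([(w3,H,h)],[526,189,-28,110],True))
w2=load("w2"); h2=np.array([(302,311),(380,309),(382,385),(306,387)])/6+[200,120]-.42
print("both",fit([(w3,H,h),(w2,H,h2)],[526,189,-28,110],True))
b=cv([(198,181),(430,172),(432,410),(210,417)])
for z in (73,80,90,101):
    q=np.array([ray(w3,*u,z+3) for u in b]); print(z,q.mean(0).round(1),[(np.linalg.norm(q[i]-q[i-1]).round(1),np.degrees(np.arctan2(*(q[i]-q[i-1])[1::-1])).round(1)) for i in range(4)])
# gilt px centre/outer edges in w3
g=cv([(170,145),(460,138),(461,437),(184,444)])
G=[(29,29,0),(29,-29,0),(-29,-29,0),(-29,29,0)]
print("gilt",fit([(w3,G,g)],[526,189,-28,90],True))
E
```

```text
stand (array([ 535.80388766, -199.79193857,    4.38452226]), np.float64(0.9270209385436488), np.float64(0.7593052007716184))
pad [array([ 535.08574629, -185.00143388,   88.        ]), array([ 537.13947074, -214.2977521 ,   88.        ]), array([ 536.01226854, -199.57092964,  134.        ])] 94.00997680748637 [ 536.11260852 -199.64959299   88.        ] 29.368214892170126
outer 33.36859224271784 [ 536.07400846 -199.6273588    95.        ]
head (array([526.82431759, 188.10633838, -26.74023419,  98.57248152]), np.float64(0.26998327686357015), np.float64(0.14003863626778115))
both (array([526.69685507, 188.20342953, -27.21920842, 110.75590395]), np.float64(0.7268931987449037), np.float64(0.34091280443137073))
73 [526.8 188.   76. ] [(np.float64(48.4), np.float64(-26.8)), (np.float64(48.8), np.float64(-116.5)), (np.float64(48.6), np.float64(153.5)), (np.float64(49.0), np.float64(63.2))]
80 [526.8 188.1  83. ] [(np.float64(47.3), np.float64(-26.8)), (np.float64(47.7), np.float64(-116.5)), (np.float64(47.6), np.float64(153.5)), (np.float64(47.9), np.float64(63.2))]
90 [526.8 188.1  93. ] [(np.float64(45.8), np.float64(-26.8)), (np.float64(46.2), np.float64(-116.5)), (np.float64(46.1), np.float64(153.5)), (np.float64(46.4), np.float64(63.2))]
101 [526.8 188.2 104. ] [(np.float64(44.2), np.float64(-26.8)), (np.float64(44.5), np.float64(-116.5)), (np.float64(44.4), np.float64(153.5)), (np.float64(44.7), np.float64(63.2))]
gilt (array([527.08114725, 187.70256823, -27.07422007,  91.97154347]), np.float64(0.32034214508581726), np.float64(0.18075700876388187))
```

Stand and tweezers at (536.0, -199.7), yaw 4.2°; the paddles measure 33.4 mm over their outer faces (expected 33). Stud at (526.8, 188.1), yaw -27°; the head fit puts the gilt at roughly z 80–90, which is plausible. I'll grip 5 mm above paddle centre so the gripper body clears the hinge.

```bash
cat >> h.py <<'E'
def F(bot,n=8,dt=0.03):
    a=[]
    for _ in range(n): bot.hold(dt); a.append(bot.read_wrist_force())
    a=np.array(a); return a.mean(0).round(2),a.std(0).round(2)
E
python3 - <<'E'
from h import *
from cell import bot
O=[180,0,-85.8]
bot.move_ptp([536,-199.7,200],O); bot.hold(0.2); print(F(bot))
bot.movel([536,-199.7,74],velocity=80); bot.hold(0.2); print(bot.read_tcp_pos(),F(bot))
bot.grip(45,20); 
s=snap(bot,"wrist","w5"); crop(s,100,60,420,340,2.2,"pics/c6.png"); print(F(bot),bot.read_time_s())
E
```

```text
(array([-0.04,  0.09, -0.01]), array([0.62, 0.45, 0.33]))
[ 536.06240858 -199.73799585   74.20566708] (array([-0.16, -0.03,  0.  ]), array([0.55, 0.45, 0.43]))
(array([0.17, 0.11, 0.15]), array([0.46, 0.47, 0.28])) 10.6667
```

View pics/c6.png

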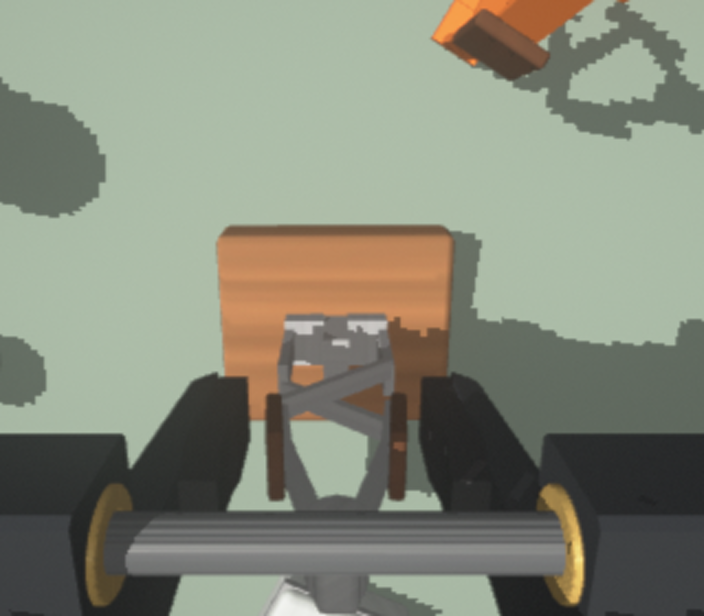

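The picture shows the paddles (at 275 and 397) between the fingers (247 and 421). The gaps are 21 and 16 px, so the gripper sits about 0.6 mm too far to +y. I'll correct that, squeeze, then lift.

```bash
python3 - <<'E'
from h import *
from cell import bot
bot.movel([536.05,-200.3,74],velocity=20)
bot.grip(20,20); bot.hold(0.2); print(bot.read_grip_width(),F(bot))
s=snap(bot,"wrist","w6"); crop(s,180,180,320,300,5,"pics/c7.png"); print(bot.read_time_s())
E
```

```text
25.46515144169418 (array([ 0.19, -0.13, -0.62]), array([0.2 , 0.4 , 0.26]))
11.8583
```

View pics/c7.png

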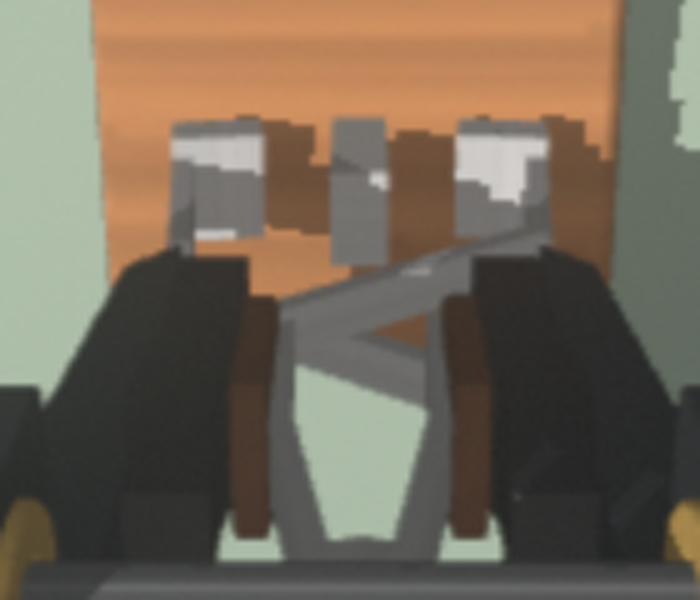

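Squeezed open: width 25.5 mm, feet clear on both sides of the fin (feet at x 218 and 502 px, fin at 360 in the crop). Lifting.

```bash
python3 - <<'E'
from h import *
from cell import bot
bot.movel([536.05,-200.3,230],velocity=90); bot.hold(0.2); print(bot.read_grip_width(),F(bot))
bot.move_ptp([526.8,188.1,230],[180,0,-117]); bot.hold(0.3); print(bot.read_tcp_pos(),bot.read_ee_rot(),F(bot,16),bot.read_grip_width())
s=snap(bot,"wrist","w7"); crop(s,100,60,420,340,2.2,"pics/c8.png")
s=snap(bot,"scene","s7"); crop(s,270,80,430,230,4,"pics/c9.png"); print(bot.read_time_s())
E
```

```text
25.56380786073394 (array([ 0.01,  0.03, -0.49]), array([0.49, 0.47, 0.53]))
[527.01954466 187.61479698 229.97119899] [-1.79997923e+02 -2.81256689e-03 -1.17042556e+02] (array([ 0.06,  0.19, -0.55]), array([0.5 , 0.33, 0.45])) 25.849282308646284
16.5833
```

View pics/c8.png

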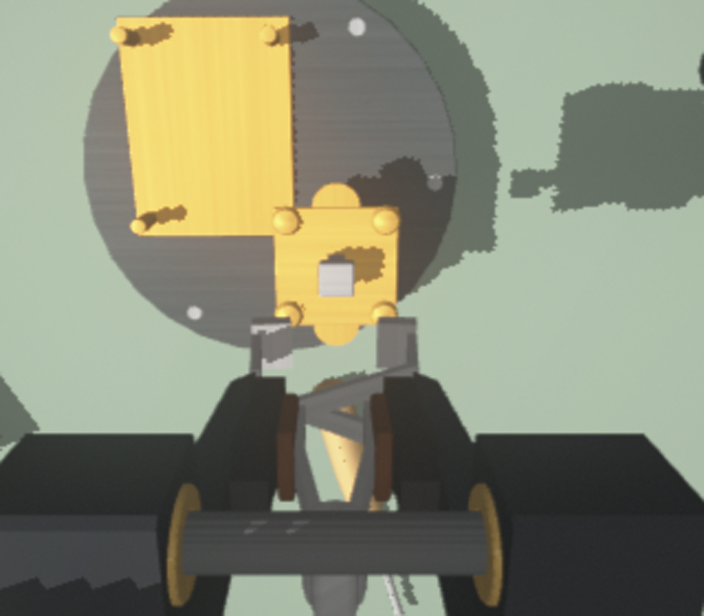

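View pics/c9.png

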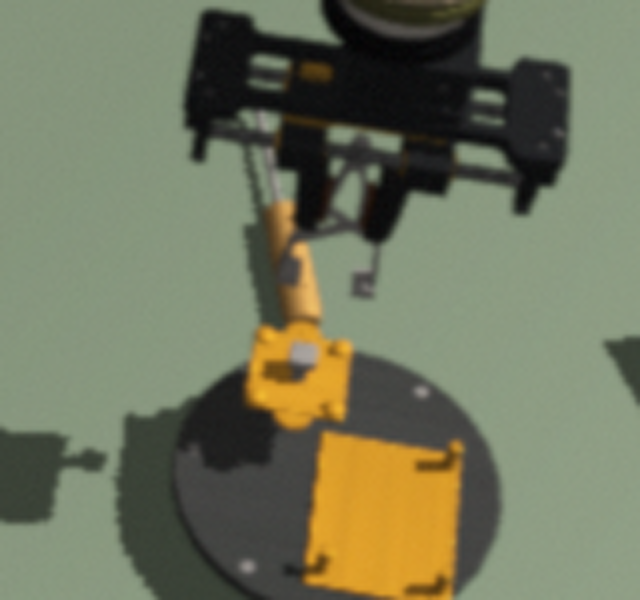

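Tweezers held squeezed over the stud; feet centre 333.5 px against stud 336 px in the crop. Next a look just above the head, then the descent by feel.

```bash
python3 - <<'E'
from h import *
from cell import bot
bot.movel([526.8,188.1,180],[180,0,-117],velocity=80); bot.hold(0.3); print(bot.read_tcp_pos(),F(bot,12))
s=snap(bot,"wrist","w8"); crop(s,180,120,320,240,5,"pics/c10.png"); print(bot.read_time_s())
E
```

```text
[526.86350298 188.11729156 180.30359874] (array([-0.05, -0.17, -0.56]), array([0.48, 0.43, 0.26]))
18.1083
```

View pics/c10.png

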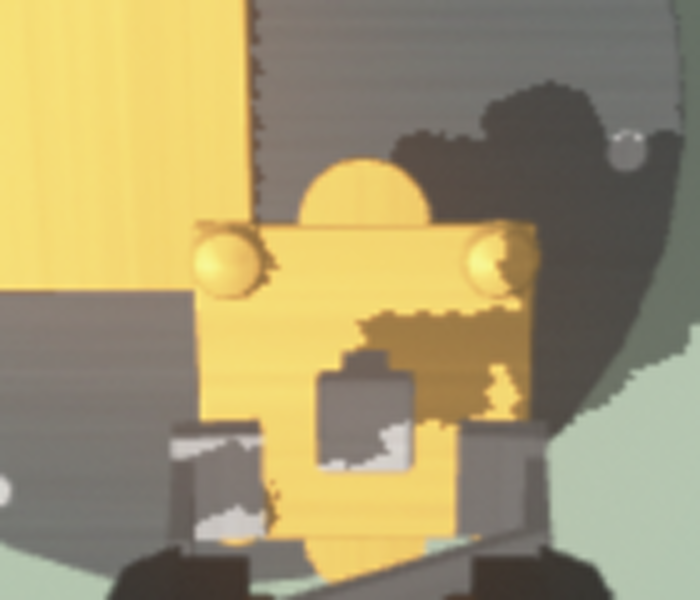

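The feet's inner edges (262 and 458) straddle the head (317–413), with the neck at 343–388. I'll shift 0.7 mm toward image right. Descending with force checks.

```bash
python3 - <<'E'
from h import *
from cell import bot
x,y=526.5,187.5
bot.movel([x,y,158],velocity=60); bot.hold(0.25); b,_=F(bot,12); print("base",b)
z=158; prev=0
while z>127:
    z-=1.5; bot.movel([x,y,z],velocity=25); bot.hold(0.08); f,_=F(bot,5,0.02); d=f-b
    print(z,d.round(2),end="; ")
    if np.linalg.norm(d[:2])>3: print("lateral!");break
    if d[2]>1.1: 
        f,_=F(bot,8,0.03); d=f-b; print("chk",d.round(2))
        if d[2]>1.1: break
print(bot.read_tcp_pos(),bot.read_grip_width(),bot.read_time_s())
s=snap(bot,"wrist","w9"); crop(s,180,160,320,280,5,"pics/c11.png")
E
```

```text
base [ 0.24 -0.09 -0.53]
156.5 [-0.18 -0.02  0.05]; 155.0 [-0.21 -0.37 -0.4 ]; 153.5 [-0.72  0.22  0.04]; 152.0 [-0.22  0.01 -0.12]; 150.5 [-0.14  0.33 -0.37]; 149.0 [-0.25  0.33  0.36]; 147.5 [-0.07 -0.07  0.13]; 146.0 [-0.23  0.04 -0.04]; 144.5 [-0.4   0.32 -0.13]; 143.0 [-0.23  0.52  1.92]; chk [0.04 0.33 2.09]
[526.58067568 187.52952015 143.05662277] 25.532628026964414 23.7083
```

View pics/c11.png

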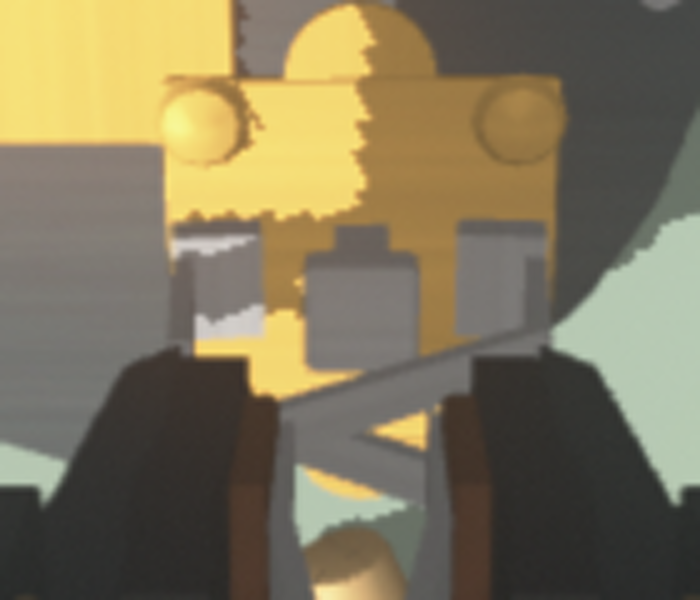

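Contact at TCP z≈143 puts the gilt at about z 90, matching the camera's upper estimate. The force is 2.1 N, so about 0.65 mm pressed, and the feet (262 and 457) are centred on the neck (335–388). I'll press about 1 mm more, then release.

```bash
python3 - <<'E'
from h import *
from cell import bot
b=np.array([.1,.05,-.55])
bot.movel([526.5,187.5,142],velocity=15); bot.hold(0.15); f,_=F(bot,12); print("press",f-b,bot.read_tcp_pos())
for w in (27,28.5,30,31.5,33):
    bot.grip(w,20); bot.hold(0.05); f,_=F(bot,5,0.02); print(w,bot.read_grip_width(),(f-b).round(2))
s=snap(bot,"wrist","w10"); crop(s,180,160,320,280,5,"pics/c12.png"); print(bot.read_time_s())
E
```

```text
press [0.53 0.71 3.04] [526.53498529 187.51356259 142.00788573]
27 26.80123123703774 [-0.52 -0.32  3.46]
28.5 28.49938850775316 [-0.03  0.14  4.01]
30 30.033221721802114 [ 0.24 -0.28  4.25]
31.5 31.65842946972234 [-0.04 -0.06  4.24]
33 33.13116514993307 [-0.23  0.07  4.31]
26.4083
```

View pics/c12.png

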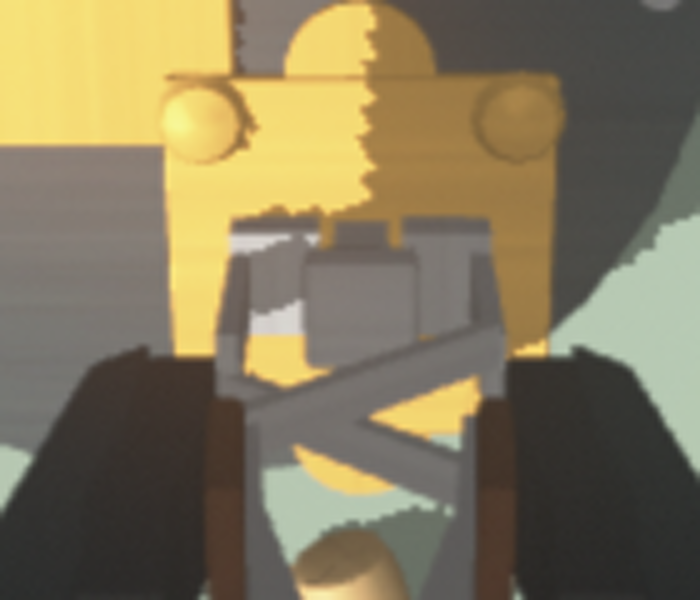

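Press is 4.3 N (about 3 mm, under 5), and the feet (320 and 403) are nearly on the neck below the head. I'll ease up 1 mm for hinge clearance, then finish releasing.

```bash
python3 - <<'E'
from h import *
from cell import bot
b=np.array([.1,.05,-.55])
bot.movel([526.5,187.5,143],velocity=15)
for w in (34,35,36,38,50):
    bot.grip(w,20); bot.hold(0.05); f,_=F(bot,5,0.02); print(w,bot.read_grip_width(),(f-b).round(2))
s=snap(bot,"wrist","w11"); crop(s,180,160,320,280,5,"pics/c13.png"); print(bot.read_time_s())
E
```

```text
34 34.44284837482248 [-0.44  0.06  3.23]
35 34.835655981548314 [ 0.26 -0.74  2.22]
36 36.302603122786174 [-0.35 -0.09  0.27]
38 37.843560318685256 [ 0.05 -0.28  0.84]
50 49.61640251530949 [-0.26 -0.18  0.63]
28.65
```

View pics/c13.png

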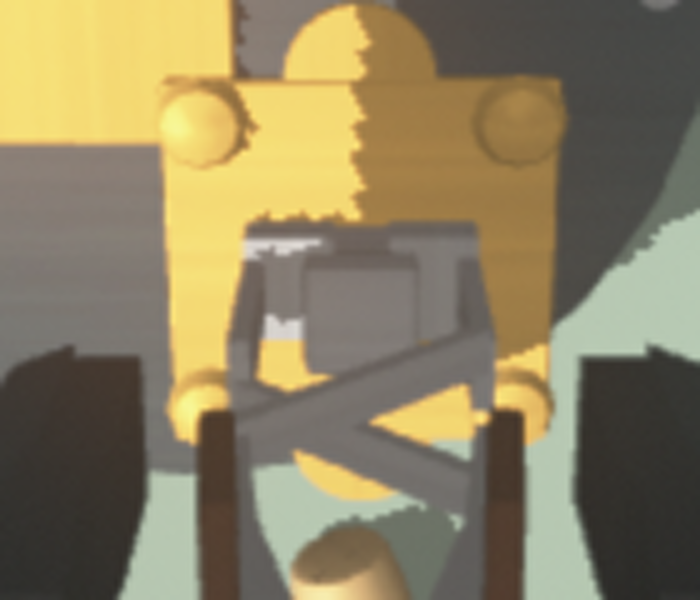

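The feet now close on the neck under the head, the fingers are clear of both paddles, and the residual force is just the 0.55 N tweezers weight no longer carried. Retracting and checking.

```bash
python3 - <<'E'
from h import *
from cell import bot
bot.grip(80,20); bot.movel([526.5,187.5,290],velocity=100)
bot.move_ptp([455,228,290],[180,0,-118.5]); bot.hold(0.4); print(F(bot))
s=snap(bot,"wrist","w12"); crop(s,180,30,320,150,4,"pics/c14.png"); 
s=snap(bot,"scene","s12"); crop(s,300,100,420,220,5,"pics/c15.png"); t=snap(bot,"top","t12"); print(bot.read_time_s())
a=load("w12")["img"][30:150,180:320,::-1]; b=s["img"][110:230,290:430,::-1]
cv2.imwrite("pics/c16.png",np.hstack([cv2.resize(q,None,fx=2.8,fy=2.8,interpolation=cv2.INTER_CUBIC) for q in (a,b)]))
E
```

```text
(array([ 0.02,  0.16, -0.18]), array([0.57, 0.48, 0.35]))
32.1167
```

View pics/c16.png

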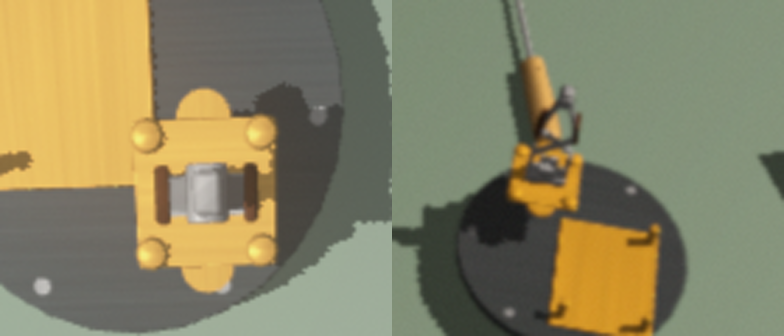

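View pics/t12.png

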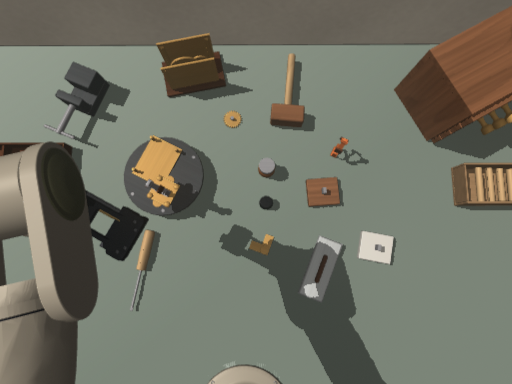

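```bash
python3 - <<'E'
from h import *
a=load("w12"); b=load("w4"); c=load("w1")
for s,f,(u,v) in ((a,"a",(252,98)),(b,"b",(253,99)),(load("w11"),"c",(252,215))):
    pass
cv2.imwrite("pics/c17.png",np.hstack([cv2.resize(s["img"][v-20:v+20,u-25:u+25,::-1],None,fx=8,fy=8,interpolation=cv2.INTER_CUBIC) for s,(u,v) in ((a,(254,98)),(b,(253,99)))]))
s=load("w11"); cv2.imwrite("pics/c18.png",cv2.resize(s["img"][195:245,220:285,::-1],None,fx=10,fy=10,interpolation=cv2.INTER_CUBIC))
E
```

```text
(no output)
```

View pics/c17.png

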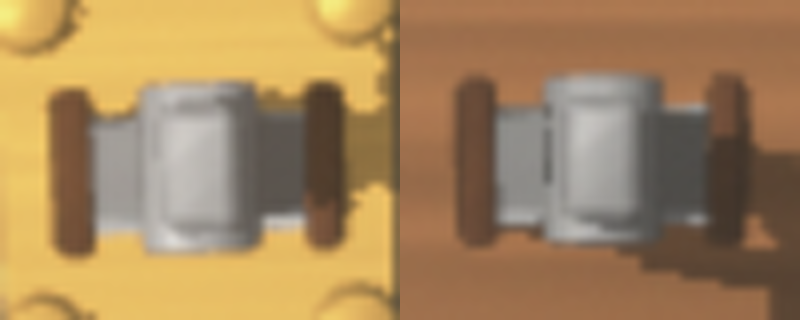

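View pics/c18.png

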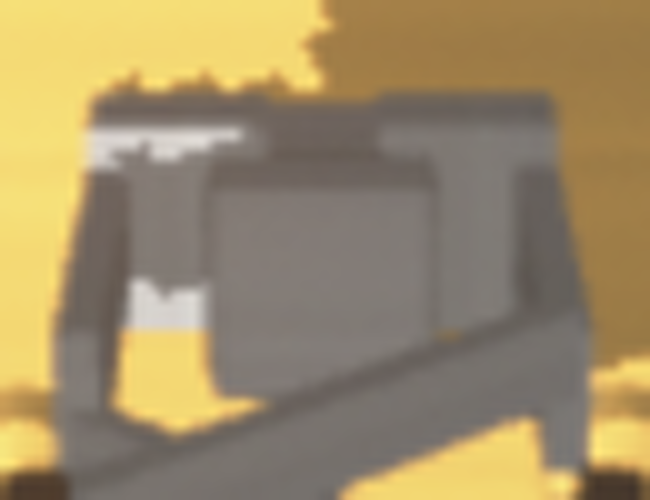

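Paddle-to-hinge proportions (295:120 px) match those on the 8 mm fin (292:118), so the tweezers are on the 8 mm neck. Handing in.

```bash
python3 -c "
from cell import bot
print(bot.read_time_s(),bot.hand_in())"
```

```text
the job is handed in; nothing more can be done
32.1167 None
```

The tweezers are off the fin and clipped upright on the stud's neck under its head. I handed the job in at 32.1 s of the 48 s allowed.

- **Picking up:** I squeezed the paddles at 20 N to the stop (25.5 mm over the pads) and lifted the tweezers straight off the fin.
- **Pressing the gilt piece:** I lowered the tweezers by feel until they touched the gilt, at about z = 90 mm. I then pressed to 3.0 N. Closing the tips raised this to 4.3 N, about 3 mm of travel and below the 6 N limit. I eased up 1 mm before the final release.
- **Grip on the stud:** The feet close on both sides of the neck below the head. The paddle spacing matches the picture on the 8 mm fin, so the tweezers are on the neck and not the wider head. They stand upright, turned about 1–2° from the stud axis at most.
- **Robot clear:** The gripper is well away and the wrist force reads about zero.
- **Other things on the table:** In the top view taken before handing in, everything that could be seen is where it was. The arm hid part of the dark tray at the left edge. I never went near the orange tweezers or the white stand.

The cameras disagreed in two places. The top camera put the stand about 4 mm from where the wrist camera did, so I used the wrist camera. The camera estimates of the gilt height ran from about 79 to 92 mm, so I set it by touch.

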